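# Build crossed packing on a lift and jack it up three clicks

## Robot

A 7-joint arm with a two-finger parallel gripper is mounted at the origin on the work surface; the furniture and walls round the work are solid. World frame = base frame: x ahead of the robot, y to its left, z up, the work surface at z = 0. Lengths are in m, angles in rad, forces in N, time in s.
With the tool pointing down it reaches from about 0.425 to 1.025 m from the base axis. Payload 3.6 kg.
Tool frame: the origin (TCP) lies midway between the tips of the shut fingers; the grasp point (between the pads) lies 19 mm behind it; z points along the fingers, y is the line along which they close (so a half turn about z gives the same grasp; the last joint's range is limited). The gripper opens to 85 mm and grips with 20 to 120 N. Pads are 22 mm wide; open, the fingers measure 114 mm over their backs; the gripper's body (76 mm by 85 mm) begins 54 mm behind the grasp point. The pads swing forward as they close: fully open they stand 13 mm farther back than shut.
Start: joints at [1.073, 0.591, 0.048, 1.609, -0.033, 0.943, -0.034], TCP at [0.286, -0.666, 0.231] pointing down, gripper open.
Joint ranges: [-2.69, 2.69], [-0.47, 2.24], [-1.27, 1.36], [0.19, 2.51], [-1.53, 4.68], [0.08, 2.07], [-3.09, 3.09]. Speed limits (rad/s): [2.57, 2.57, 3.14, 3.14, 3.14, 3.14, 3.14].

## Interface

Orientations are given as a 3x3 rotation matrix whose columns are the frame's x, y, z axes.
In Python, from bench import * gives the robot as it stands. The module is installed in compiled form; this text tells all that it offers. Calls block until the motion is done:
- move_to(position, orientation): joint-space move of the TCP to a pose.
- movel(position, rot=None, velocity=0.15, guard=None): straight line of the TCP; rot=None keeps the orientation; velocity is the mean speed in m/s. With guard (N) it stops when the force on the tool has changed by that much, and returns True; else False.
- movej(angles): joint-space move.
- gripper_open() and close_gripper(strength=None): open the fingers fully, or close them until they stop; strength is the grip in N (None keeps the last).
- dwell(seconds).
- ik(position, orientation): joint angles nearest the present ones, or None.
- read_state(): the state.
- read_camera(name): name is "scene" or "top"; returns a dict with "pixels" (384x512x3 uint8, blue, green, red), "fovy" (degrees; the focal length in pixels is half the picture's height over the tangent of half this angle, whatever the lens; pixels are square), "cx", "cy" (the principal point, pixels), "rvec" (rotation vector, rad) and "tvec" (3), from world to camera coordinates, as OpenCV has them. Camera axes: x right, y down, z forward; pixel columns grow to the right and rows downward; lengths in m; the calibration is good to about 2 mm. A picture is of the moment at which its call begins. There is no depth.
A pose or a line that the arm cannot do raises IKError and nothing moves.
- job_done(): hands the job in; it is judged then, once.
The state is a dict: "clock": time; "joint_positions": joint angles; "dq": joint speeds; "tau": joint torques, N m; "position": TCP position; "ee_rot": TCP orientation; "wrist_force": force on the tool from outside, world axes, zero at the start; "moment": the same for the moment, N m; "finger_gap": finger opening in m; "gripper_force": force on a finger pad.
Only numpy, scipy, OpenCV 4.12 (cv2) and the standard library are available. Lean on these libraries where they do the work, as an engineer would, in place of code of your own. Each camera call takes 0.05 s, during which the arm holds its last target. There are 200 camera calls.

## Task

Lay the two loose wooden blocks side by side, with a gap between them, crosswise on the two blocks that already lie on the little blue lift, so that each bridges both of them. Then take the red handle of the lift's lever and swing it round from its rest, raising the lift by exactly three clicks, never as far as a fourth, with the packing still standing as built. The lever springs back if released, so finish while still holding the handle at the third click; leave the other things on the bench alone.

Things in the scene. Friction and masses are not known exactly. Their poses are not given: they have to be found in the camera images.
- block_1_centre (a point): loose weathered wooden packing block, 45 x 140 x 32 mm, about 0.1 kg; point at its centre, 16 mm above its underside; its y axis runs along its length, x across its 45 mm width. It starts flat on the bench to the left
- block_2_centre (a point): second loose block, the same in every way as block_1. It starts flat on the bench to the left
- block_1: the first loose block (origin at the centre of its underside)
- block_2: the second loose block (origin at the centre of its underside)
- base_block_1_centre (a point): block that already lies on the lift table, lengthwise along the lift's x axis, about 45 mm to the +y side of the table's centre; a weathered wooden packing block, 45 x 140 x 32 mm, about 0.1 kg; point at its centre, 16 mm above its underside; its y axis runs along its length, x across its 45 mm width
- base_block_2_centre (a point): the other block already on the lift table, the same, about 45 mm to the -y side of the table's centre. The two leave a gap of about 45 mm
- lift: blue steel lift standing fixed on the bench (it cannot be shoved): foot plate 170 x 170 mm, casing 150 x 150 mm, with a round gearbox on its -y side; origin on the bench under the middle of the casing; its x axis points roughly away from the robot. It may stand turned by up to 0.2 rad
- table_top (a point): centre of the top face of the lift's square plywood table (150 x 150 mm), 58 mm above the bench with the lever at rest; axes as the lift's. It rises straight up 8 mm with each click of the lever
- lever_pivot (a point): point on the upright axis of the lever, at the height of handle_grip (111 mm above the bench); fixed, 105 mm to the -y side of the lift's centre
- handle_grip (a point): point to grip on the red handle: an upright round post 18 mm thick on the end of the lever arm, 100 mm from the axis. The post's top is 22 mm above this point, its foot 50 mm below it. It goes round lever_pivot in a level circle
- click_lever: the lever with its red handle post (origin on its axis, 41 mm above the bench). A spring of some 5 to 9 N at the handle always pushes it back to rest. The clicks add a ripple of about 4.5 N each way: resistance is greatest a quarter click past each click, falls over the next half click, is least a quarter click before the next, and on a click is mean and rising
- lever_angle (a joint): angle of the lever about its upright axis, rad: 0 at rest on its stop, the arm then pointing to the lift's -y side, turned 35 degrees towards -x; grows counter-clockwise from above (the handle goes towards the lift's +x). A click every 15 degrees: third click at 0.785, fourth at 1.047, end stop 1.41. A brass stud on the plate under the arm marks each click, a dark stud rest
- green_clamp: bystander: green G-clamp, 135 x 95 x 19 mm, lying on the bench to the right
- padlock: bystander: brass padlock, 61 x 40 x 17 mm, near the front edge of the bench
- tin: bystander: open screw tin, 70 mm across and 70 mm high, behind on the right

How it is judged:
On the way:
1. both loose blocks lie crosswise on the first two, let go, with the lever still at rest (z of block_1_centre in the frame of table_top between 0.042 and 0.054 m and y of block_1_centre in the frame of table_top between -0.035 and 0.035 m and x of block_1_centre in the frame of table_top between -0.07 and 0.07 m and angle between the y axis of each of block_1_centre, block_2_centre and the y axis of lift, either way round below 0.2 rad and angle between each of block_1_centre, block_2_centre's own z axis and vertical below 0.08 rad and z of block_2_centre in the frame of table_top between 0.042 and 0.054 m and y of block_2_centre in the frame of table_top between -0.035 and 0.035 m and x of block_2_centre in the frame of table_top between -0.07 and 0.07 m and z of base_block_1_centre in the frame of table_top between 0.011 and 0.021 m and angle between the y axis of each of base_block_1_centre, base_block_2_centre and the x axis of lift, either way round below 0.2 rad and z of base_block_2_centre in the frame of table_top between 0.011 and 0.021 m and horizontal distance between block_1_centre and block_2_centre above 0.055 m and contact force between each of the arm, the fingers and block_1 below 0.3 N and contact force between each of the arm, the fingers and block_2 below 0.3 N and value of joint lever_angle below 0.12 rad), for 0.3 s.
At the end, for the whole second after the job is handed in: lever still, at its third click (0.70 to 0.88 rad), fingers on the red handle with over 1 N; lower blocks flat on the table; top blocks untouched, flat on both lower ones, square across them within 0.2 rad, within 35 mm (y) and 70 mm (x) of the table centre, centres over 55 mm apart (value of joint lever_angle between 0.7 and 0.88 rad and velocity of joint lever_angle between -0.1 and 0.1 rad/s and contact force between the fingers and click_lever above 1 N and z of block_1_centre in the frame of table_top between 0.042 and 0.054 m and y of block_1_centre in the frame of table_top between -0.035 and 0.035 m and x of block_1_centre in the frame of table_top between -0.07 and 0.07 m and angle between the y axis of each of block_1_centre, block_2_centre and the y axis of lift, either way round below 0.2 rad and angle between each of block_1_centre, block_2_centre's own z axis and vertical below 0.08 rad and z of block_2_centre in the frame of table_top between 0.042 and 0.054 m and y of block_2_centre in the frame of table_top between -0.035 and 0.035 m and x of block_2_centre in the frame of table_top between -0.07 and 0.07 m and z of base_block_1_centre in the frame of table_top between 0.011 and 0.021 m and angle between the y axis of each of base_block_1_centre, base_block_2_centre and the x axis of lift, either way round below 0.2 rad and z of base_block_2_centre in the frame of table_top between 0.011 and 0.021 m and horizontal distance between block_1_centre and block_2_centre above 0.055 m and contact force between each of the arm, the fingers and block_1 below 0.3 N and contact force between each of the arm, the fingers and block_2 below 0.3 N); the arm keeps its last pose, push and grip.
It fails at once if the lever is taken to a fourth click (beyond 1.03 rad) (value of joint lever_angle above 1.03 rad).
It fails at once if the green clamp is moved more than 30 mm (distance of green_clamp from where it was at the start of the episode above 0.03 m).
It fails at once if the padlock is moved more than 30 mm (distance of padlock from where it was at the start of the episode above 0.03 m).
It fails at once if the tin is moved more than 30 mm (distance of tin from where it was at the start of the episode above 0.03 m).
It also fails if it takes over 67 s, if anything falls off the work surface, if the arm or the gripper's body presses on something with over 40 N, if the wrist force passes 120 N, or if a joint passes its speed limit or range.

## Working session

There is one attempt and no reset: what is moved stays moved. The work goes in short steps, each a Python script; the robot and the scene stay as the last script left them, time stands still between calls to the robot, and variables do not carry over. Pictures are saved under pics/ and viewed, at most 10 in all, crops included, and the job is handed in when it is done.

```bash
mkdir -p pics
python3 - <<'E'
from bench import *
import cv2,numpy as np
for n in("scene","top"):
    c=read_camera(n); cv2.imwrite(f"pics/{n}0.png",cv2.resize(c["pixels"],(768,576),interpolation=cv2.INTER_CUBIC)); cv2.imwrite(f"{n}_raw0.png",c["pixels"])
    R=cv2.Rodrigues(np.array(c["rvec"]))[0]; print(n,c["fovy"],c["cx"],c["cy"],-R.T@np.array(c["tvec"]).ravel(),R.round(3).tolist())
print(read_state())
E
```

```text
scene 44.56725666574611 257.84625793107523 190.20768853845942 [0.06539942 0.62467684 1.04882068] [[-0.831, -0.557, 0.0], [-0.43, 0.641, -0.635], [0.353, -0.528, -0.772]]
top 48.569400082734035 249.7749662409746 188.02715563138415 [ 0.43843171 -0.04448905  1.27241891] [[0.009, -1.0, 0.009], [-0.999, -0.009, -0.047], [0.047, -0.009, -0.999]]
{'clock': 0.1, 'joint_positions': array([ 1.07248381,  0.59199649,  0.04830938,  1.60969512, -0.03327388,
        0.94269996, -0.03370472]), 'dq': array([-2.08835479e-05, -2.17072323e-03,  1.61294256e-03, -3.39292533e-03,
       -1.00320223e-03,  1.22009509e-03,  5.77078036e-04]), 'tau': array([ 4.21105855e-03, -5.49996829e+01,  1.55255646e+00, -1.98824251e+01,
        9.57817974e-03,  3.86475454e-03, -1.10910440e-05]), 'position': array([ 0.28524628, -0.66571951,  0.23027725]), 'ee_rot': array([[ 9.19142041e-01,  3.93925226e-01, -9.07821158e-04],
       [ 3.93926250e-01, -9.19140335e-01,  1.77612662e-03],
       [-1.34753963e-04, -1.99012723e-03, -9.99998011e-01]]), 'wrist_force': array([0.98958557, 0.31913773, 0.56478648]), 'moment': array([ 0.01402437, -0.01683689,  0.03523059]), 'gripper_force': 0.0, 'finger_gap': 0.0854662861543266}
```

View pics/scene0.png

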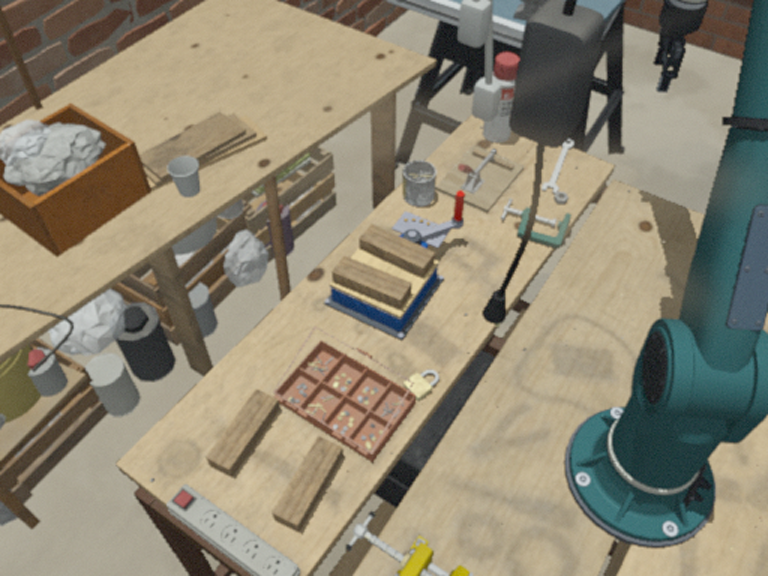

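View pics/top0.png

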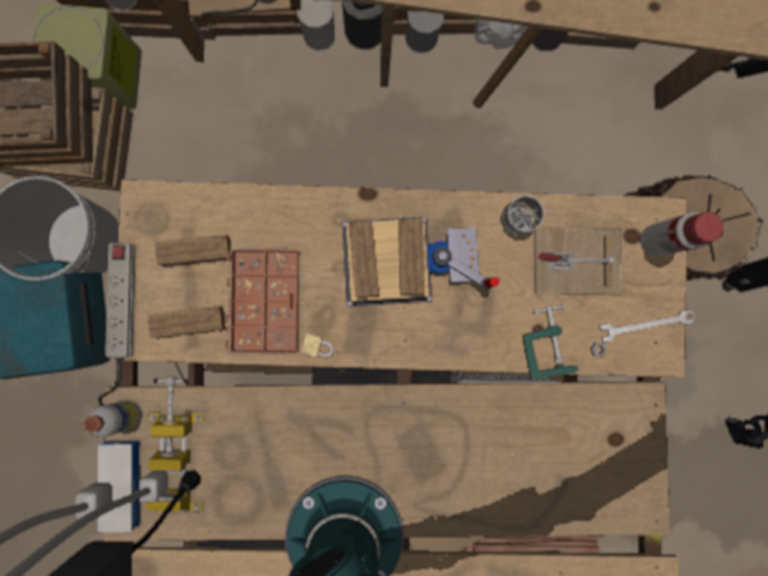

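Top view (768 px): the loose blocks are at about (193,250) and (186,322), the base blocks at (363,258) and (412,258), and the red handle at (491,282). The scene view agrees. Next I'll measure with masks.

```bash
cat > h.py <<'E'
import cv2,numpy as np
def ray(c,uv):
    f=192/np.tan(np.radians(c["fovy"]/2)); R=cv2.Rodrigues(np.array(c["rvec"]))[0]
    o=-R.T@np.array(c["tvec"]).ravel()
    return o,R.T@np.array([(uv[0]-c["cx"])/f,(uv[1]-c["cy"])/f,1])
def toz(c,uv,z):
    o,d=ray(c,uv); return (o+d*(z-o[2])/d[2])
def proj(c,p):
    f=192/np.tan(np.radians(c["fovy"]/2)); R=cv2.Rodrigues(np.array(c["rvec"]))[0]
    q=R@np.array(p)+np.array(c["tvec"]).ravel(); return np.array([f*q[0]/q[2]+c["cx"],f*q[1]/q[2]+c["cy"]])
def rect(c,mask,z):
    cs=cv2.findContours(mask,cv2.RETR_EXTERNAL,cv2.CHAIN_APPROX_NONE)[0]
    k=max(cs,key=cv2.contourArea)[:,0,:]
    P=np.array([toz(c,p,z)[:2] for p in k])
    return cv2.minAreaRect((P*1000).astype(np.float32))
E
python3 - <<'E'
from bench import *
from h import *
t=read_camera("top"); s=read_camera("scene")
H=cv2.cvtColor(t["pixels"],cv2.COLOR_BGR2HSV)
for n,(u,v) in dict(A=(193,250),B=(186,322),b1=(363,258),b2=(412,258),bench=(300,230),bench2=(210,285),ply=(388,260)).items():
    u,v=int(u/1.5),int(v/1.5); print(n,H[v-3:v+4,u-3:u+4].reshape(-1,3).mean(0).round(), H[v-3:v+4,u-3:u+4].reshape(-1,3).std(0).round())
V=cv2.GaussianBlur(t["pixels"],(3,3),0)[:,:,1]
def box(x0,y0,x1,y1): 
    m=np.zeros(V.shape,np.uint8); m[int(y0/1.5):int(y1/1.5),int(x0/1.5):int(x1/1.5)]=1; return m
for n,b,z in [("A",(146,225,231,275),.032),("B",(140,300,229,345),.032),("b1",(345,210,385,305),.09),("b2",(393,210,427,305),.09)]:
    m=box(*b); vals=V[m>0].reshape(-1,1); th,_=cv2.threshold(vals,0,255,cv2.THRESH_OTSU)
    mask=((V<th)&(m>0)).astype(np.uint8); mask=cv2.morphologyEx(mask,cv2.MORPH_OPEN,np.ones((5,5),np.uint8))
    print(n,th,rect(t,mask,z))
for c,n in((t,"top"),(s,"scene")):
    h=cv2.cvtColor(c["pixels"],cv2.COLOR_BGR2HSV)
    m=(((h[...,0]<8)|(h[...,0]>172))&(h[...,1]>190)&(h[...,2]>90)).astype(np.uint8)
    N,L,S,C=cv2.connectedComponentsWithStats(m)
    for i in range(1,N):
        if S[i,4]>15: print(n,S[i],C[i],toz(c,C[i],.133),toz(c,C[i],.1))
cr=t["pixels"][135:215,85:345]; cv2.imwrite("pics/topcrop.png",cv2.resize(cr,None,fx=3,fy=3,interpolation=cv2.INTER_CUBIC))
E
```

```text
A [ 15.  97. 117.] [0. 2. 4.]
B [ 14.  97. 117.] [0. 2. 4.]
b1 [ 14.  97. 116.] [0. 3. 4.]
b2 [ 14.  98. 117.] [0. 3. 4.]
bench [ 16.  93. 157.] [0. 1. 2.]
bench2 [ 16.  90. 160.] [0. 2. 3.]
ply [ 17. 102. 180.] [0. 1. 4.]
A 108.0 ((552.3900756835938, 297.36602783203125), (52.81824493408203, 145.5599822998047), 8.0546293258667)
B 110.0 ((414.3300476074219, 305.4201354980469), (58.59226608276367, 151.22772216796875), 4.088409423828125)
b1 117.0 ((534.4873046875, -34.45747375488281), (164.2705535888672, 43.8806266784668), 6.690762042999268)
b2 115.0 ((536.59228515625, -123.60171508789062), (162.2482147216797, 47.51095962524414), 0.3967474400997162)
top [326 186   6   5  22] [328.54545455 187.54545455] [ 0.49497442 -0.26612655  0.133     ] [ 0.49661202 -0.27254564  0.1       ]
scene [303 136   5  11  30] [305.2 141.4] [ 0.47307162 -0.21917626  0.133     ] [ 0.48776138 -0.24958303  0.1       ]
```

View pics/topcrop.png

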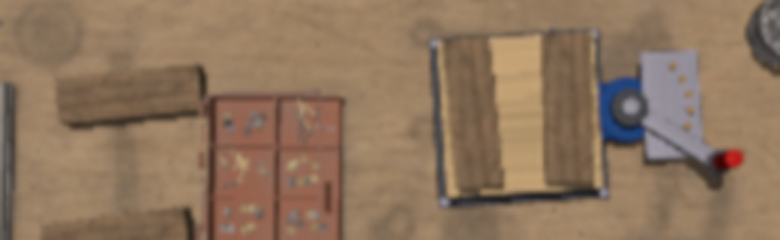

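Run:
```python
from bench import *
from h import *
t=read_camera("top"); s=read_camera("scene")
def W(pts,z): return np.array([toz(t,(85+(u+.5)/3-.5,135+(v+.5)/3-.5),z)[:2] for u,v in pts])
def rep(n,P):
    e=np.roll(P,-1,0)-P; print(n,"c",P.mean(0).round(4),"sides",np.linalg.norm(e,axis=1).round(4),"ang",(np.arctan2(e[:,1],e[:,0])).round(3))
rep("foot",W([(435,42),(597,32),(606,193),(443,203)],.006))
rep("b1",W([(445,40),(490,38),(503,187),(457,190)],.09))
rep("b2",W([(543,36),(590,33),(594,185),(545,185)],.09))
rep("pivot",W([(629,105)]*2,.06))
# masks by brown value
def mk(c,lo,hi,b):
    h=cv2.cvtColor(cv2.GaussianBlur(c["pixels"],(3,3),0),cv2.COLOR_BGR2HSV)
    m=((h[...,0]>9)&(h[...,0]<22)&(h[...,1]>75)&(h[...,2]>lo)&(h[...,2]<hi)).astype(np.uint8)
    r=np.zeros_like(m); x0,y0,x1,y1=[int(a/1.5) for a in b]; r[y0:y1,x0:x1]=1
    return cv2.morphologyEx(m&r,cv2.MORPH_OPEN,np.ones((5,5),np.uint8))
for n,b,z in [("A",(146,225,231,275),.032),("B",(140,300,229,345),.032),("b1",(345,210,385,305),.09),("b2",(393,210,427,305),.09)]:
    print(n,rect(t,mk(t,98,140,b),z))
for c,n in((t,"top"),(s,"scene")):
    p=c["pixels"].astype(int); m=((p[...,2]>1.9*p[...,1])&(p[...,2]>1.9*p[...,0])&(p[...,2]>80)).astype(np.uint8)
    u,v=(328,187) if n=="top" else (305,139)
    k=np.zeros_like(m); k[v-20:v+21,u-20:u+21]=1
    ys,xs=np.nonzero(m&k); print(n,xs.min(),xs.max(),ys.min(),ys.max(),xs.mean(),ys.mean(),len(xs))
    if n=="scene": print("top end z.133",toz(c,(xs[ys<=ys.min()+2].mean(),ys.min()+1.5),.133),"centroid z.1",toz(c,(xs.mean(),ys.mean()),.1))
    else: print(toz(c,(xs.mean(),ys.mean()),.125))
```

```text
foot c [ 0.5406 -0.0802] sides [0.162  0.161  0.162  0.1607] ang [-1.499 -3.081  1.641  0.06 ]
b1 c [ 0.5368 -0.0346] sides [0.0419 0.1393 0.0427 0.1401] ang [-1.516 -3.046  1.645  0.09 ]
b2 c [ 0.5414 -0.1221] sides [0.0439 0.1418 0.0454 0.1389] ang [-1.497 -3.11   1.58   0.02 ]
pivot c [ 0.5489 -0.1823] sides [0. 0.] ang [0. 0.]
A ((568.2755126953125, 304.29425048828125), (62.77226257324219, 138.19874572753906), 7.1690826416015625)
B ((416.25775146484375, 313.10870361328125), (84.01482391357422, 136.35498046875), 0.508633017539978)
b1 ((538.1875, -34.37198257446289), (155.21397399902344, 43.43307113647461), 6.913491249084473)
b2 ((542.1272583007812, -122.16549682617188), (151.08734130859375, 44.71521759033203), 0.3967486619949341)
top 326 332 185 190 328.8611111111111 187.38888888888889 36
[ 0.49580314 -0.26853778  0.125     ]
scene 303 309 127 146 305.6222222222222 136.8111111111111 90
top end z.133 [ 0.49557889 -0.26649848  0.133     ] centroid z.1 [ 0.49621368 -0.26654756  0.1       ]
```

Run:
```python
import cv2
cr=cv2.imread("top_raw0.png")[150:232,90:165]; cv2.imwrite("pics/ab.png",cv2.resize(cr,None,fx=7,fy=7,interpolation=cv2.INTER_CUBIC))
```

```text
(no output)
```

View pics/ab.png

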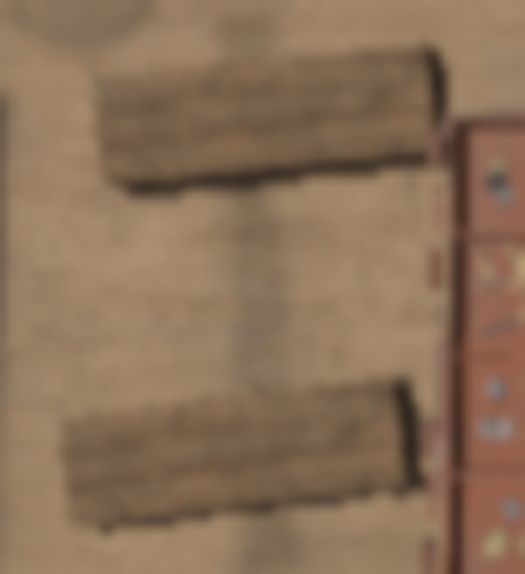

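Block corners in the 7x crop: A (98,80),(425,48),(435,152),(107,182); B (62,425),(395,382),(408,482),(72,522). The right-hand ends and lower edges show shaded sides.

```bash
cat >> h.py <<'E'
C=np.array([.5405,-.0802]); YAW=.062
def Rt(a): # tool down, tool y along angle a
    y=np.array([np.cos(a),np.sin(a),0]); z=np.array([0,0,-1.]); return np.column_stack([np.cross(y,z),y,z])
def lift(x,y): 
    c,s=np.cos(YAW),np.sin(YAW); return C+np.array([c*x-s*y,s*x+c*y])
E
python3 - <<'E'
from bench import *
from h import *
import json
t=read_camera("top")
out={}
for n,q in dict(A=[(98,80),(425,48),(435,152),(107,182)],B=[(62,425),(395,382),(408,482),(72,522)]).items():
    P=np.array([toz(t,(90+(u+.5)/7-.5,150+(v+.5)/7-.5),.032)[:2] for u,v in q])
    e=np.roll(P,-1,0)-P; L=(P[0]+P[3]-P[1]-P[2]); a=np.arctan2(L[1],L[0])-np.pi/2
    print(n,P.mean(0),np.linalg.norm(e,axis=1),a); out[n]=[*P.mean(0),a]
json.dump(out,open("ab.json","w"))
for n in "AB":
    x,y,a=out[n]
    for k in (0,np.pi): print(n,k,ik([x,y,.004],Rt(a+k)))
for x in(.046,-.046):
    for k in (0,np.pi): print(x,k,ik([*lift(x,0),.095],Rt(YAW+k)))
E
```

```text
A [0.55736106 0.30143139] [0.13653114 0.04378268 0.13665996 0.04284313] 0.10468870697226351
B [0.41695899 0.31155943] [0.1386744  0.04184093 0.13956089 0.04037914] 0.13233467295571866
A 0 [-0.40777978  0.79363165 -0.23217926  1.92489974  0.37463208  0.46483837
 -0.80539788]
A 3.141592653589793 [-0.88835384  0.85234822  0.48152464  1.94723339 -0.7599767   0.53066266
 -2.90734358]
B 0 [-0.84268615  0.72730431  0.15699523  2.19341694 -0.43475021  0.24938449
 -0.16978618]
B 3.141592653589793 [-0.00715332  1.01949674 -1.07851887  2.1580924   1.29440323  0.89516358
  1.34820282]
0.046 0 [ 0.27065434  0.62563388 -0.3034769   1.99752078  0.33261408  0.56566302
 -0.19970081]
0.046 3.141592653589793 [-0.27267096  0.66329568  0.47159021  2.02208505 -0.53697827  0.5785639
 -2.50777564]
-0.046 0 [ 0.28184515  0.54562606 -0.27452651  2.19612976  0.33769394  0.43854854
 -0.20021429]
-0.046 3.141592653589793 [-0.23913006  0.57808111  0.43144979  2.21852124 -0.55518614  0.44838778
 -2.44102849]
```

```bash
cat > pp.py <<'E'
from bench import *
from h import *
import json,sys
def pick(n):
    x,y,a=json.load(open("ab.json"))[n]
    move_to([x,y,.16],Rt(a)); movel([x,y,.05],velocity=.15)
    g=movel([x,y,.004],velocity=.08,guard=12); print("guard",g)
    close_gripper(40); s=read_state(); print("gap",s["finger_gap"],"F",s["gripper_force"],s["position"],s["clock"])
    movel([x,y,.2],velocity=.2)
def place(lx):
    x,y=lift(lx,0)
    move_to([x,y,.2],Rt(YAW)); print("gap",read_state()["finger_gap"]); movel([x,y,.115],velocity=.12)
    g=movel([x,y,.090],velocity=.025,guard=4); s=read_state(); print("down",g,s["position"],s["wrist_force"])
    gripper_open(); dwell(.2); movel([x,y,.2],velocity=.15); print(read_state()["clock"])
E
python3 - <<'E'
from pp import *
pick("A"); place(.046)
move_to([.42,.30,.2],Rt(0.13))
for n in("scene","top"): cv2.imwrite(f"{n}1.png",read_camera(n)["pixels"])
a=cv2.imread("scene1.png")[100:240,200:320]; b=cv2.imread("top1.png")[130:250,90:350]
cv2.imwrite("pics/p1.png",np.vstack([cv2.resize(b,(650,300)),cv2.resize(a,(650,300*0+290))]))
E
```

```text
guard False
gap 0.0440362611804721 F 41.74854397773743 [0.55800121 0.30186687 0.00478697] 5.925
gap 0.044012138513812624
down True [ 0.58661295 -0.07751543  0.11325305] [0.19109355 0.85055161 4.27437987]
11.0833
```

View pics/p1.png

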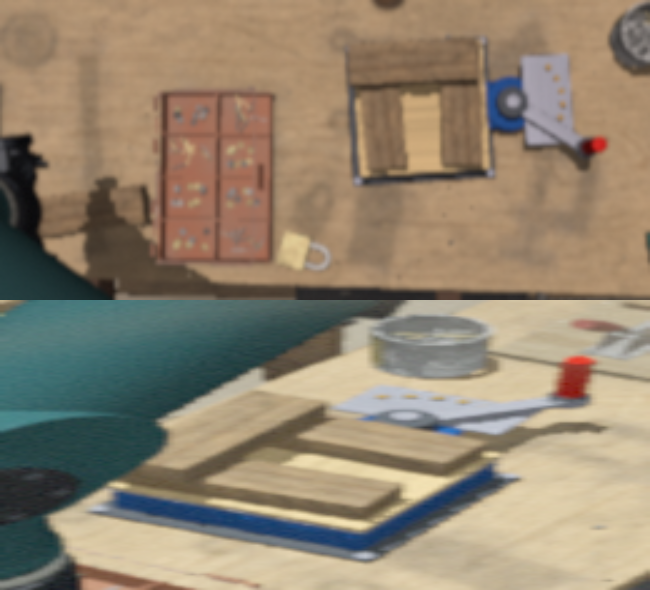

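The picture shows block A bridging both base blocks at the far side, crop (350–482, 40–85). It was let go early because the guard tripped, but it landed square. Next is B, with a firmer guard.

```bash
sed -i 's/velocity=.025,guard=4/velocity=.025,guard=9/' pp.py
python3 - <<'E'
from pp import *
t=read_camera("top")
q=[(350,42),(478,38),(482,80),(354,86)]
P=np.array([toz(t,(90+u/2.5,130+v/2.5),.122)[:2] for u,v in q]); d=P.mean(0)-C
c,s=np.cos(YAW),np.sin(YAW); e=P[0]-P[1]
print("A lift frame",c*d[0]+s*d[1],-s*d[0]+c*d[1],"yaw",np.arctan2(e[1],e[0])-np.pi/2-YAW,np.linalg.norm(e))
pick("B")
x,y=lift(-.046,0); move_to([x,y,.2],Rt(YAW)); movel([x,y,.12],velocity=.12); dwell(.2)
for z in(.108,.104,.1,.098,.096,.094,.092):
    g=movel([x,y,z],velocity=.03,guard=9); s=read_state(); print(z,g,s["position"][2],s["wrist_force"])
    if g: break
E
```

```text
A lift frame 0.04329150484545885 0.005571448318977476 yaw -0.020527237836483303 0.1393355318762217
guard False
gap 0.04455621666247277 F 41.59640550613403 [0.41733388 0.31171722 0.00453073] 15.1167
0.108 False 0.10775154829383383 [ 0.74897004  1.0140543  -1.55062516]
0.104 False 0.10381928917258862 [-0.12426227  0.18514008 -1.09342136]
0.1 False 0.09979369657396657 [ 0.10417103  0.23038192 -2.29877197]
0.098 False 0.09789649398560074 [-0.40774929 -0.11681652 -0.5712657 ]
0.096 False 0.0958783476599105 [-0.52295418  0.66529159 -1.69121131]
0.094 False 0.09440996921837295 [-0.19408214 -0.30063773  3.55587123]
0.092 False 0.09423382822773155 [-5.72697577 -0.68097369 24.97928152]
```

Run:
```python
from pp import *
x,y=lift(-.046,0)
movel([x,y,.0945],velocity=.05); print(read_state()["wrist_force"]); gripper_open(); dwell(.2); movel([x,y,.22],velocity=.15)
hx,hy=.4955,-.2685
a=YAW-.21; print(ik([hx,hy,.2],Rt(a)))
move_to([hx,hy,.2],Rt(a)); dwell(.2); print(read_state()["clock"])
for n in("scene","top"): cv2.imwrite(f"{n}2.png",read_camera(n)["pixels"])
a=cv2.imread("scene2.png")[100:240,200:320]; b=cv2.imread("top2.png")[130:250,200:360]
cv2.imwrite("pics/p2.png",np.vstack([cv2.resize(b,(400,300)),cv2.resize(a,(400,290))]))
```

```text
[-0.575658   -0.11324807  2.93920605]
[ 0.92310013  0.51168507 -0.69528598  1.98236633  0.45039229  0.80460032
 -0.17729256]
23.7667
```

View pics/p2.png

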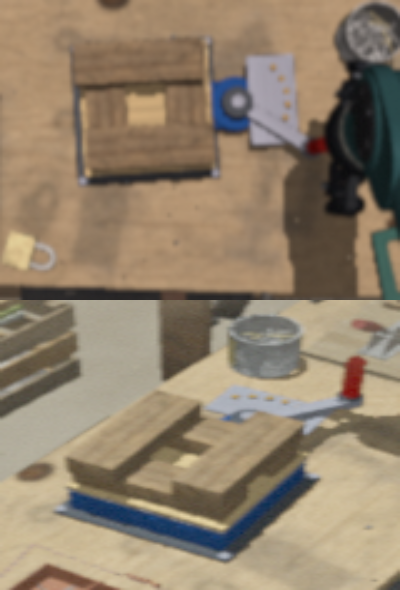

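Both blocks lie crosswise with a clear gap: top crop rows 40–85 and 125–175. Now I'll grip the handle.

Run:
```python
from pp import *
hx,hy=.4955,-.2685
print(movel([hx,hy,.092],velocity=.08,guard=12))
close_gripper(40); dwell(.2); s=read_state(); print(s["finger_gap"],s["gripper_force"],s["position"],s["wrist_force"],s["clock"])
```

```text
False
0.016879947123247557 39.49947953224182 [ 0.4970229  -0.26871839  0.09231768] [ 4.93132978 -0.29325281 -1.02792703] 26.1917
```

Run:
```python
from pp import *
th0=np.radians(-125)+YAW; h=np.array([.4967,-.2687]); P=h-.1*np.array([np.cos(th0),np.sin(th0)]); print(P)
for q in np.linspace(0,.785,10)[1:]:
    t=P+.1*np.array([np.cos(th0+q),np.sin(th0+q)])
    movel([*t,.092],velocity=.05); s=read_state(); d=s["position"][:2]-P
    print(round(q,3),round(np.arctan2(d[1],d[0])-th0,3),round(np.hypot(*d),4),s["wrist_force"].round(1),round(s["finger_gap"],4))
dwell(.5); s=read_state(); d=s["position"][:2]-P; print(np.arctan2(d[1],d[0])-th0,s["gripper_force"],s["clock"])
for n in("scene","top"): cv2.imwrite(f"{n}3.png",read_camera(n)["pixels"])
a=cv2.imread("scene3.png")[90:240,200:340]; b=cv2.imread("top3.png")[130:250,200:360]
cv2.imwrite("pics/p3.png",np.vstack([cv2.resize(b,(400,300)),cv2.resize(a,(320,290))[:, :] if 0 else cv2.resize(a,(400,290))]))
```

```text
[ 0.54887195 -0.18338829]
0.087 0.032 0.1002 [-7.6  3.5 12. ] 0.0171
0.174 0.108 0.1008 [-9.1  3.6 13.2] 0.017
0.262 0.22 0.1016 [-4.4 -0.1  9.1] 0.0172
0.349 0.285 0.1023 [-9.  -0.5 12.5] 0.0172
0.436 0.364 0.1031 [-10.9  -2.7  13.7] 0.017
0.523 0.473 0.1038 [-6.4 -5.3  9.3] 0.017
0.611 0.536 0.1045 [-9.5 -5.2 12.9] 0.0172
0.698 0.613 0.1052 [-10.7  -7.   13.2] 0.0167
0.785 0.736 0.1054 [-3.6 -8.2  5. ] 0.0167
0.7355139984330727 40.32505810260773 29.6417
```

View pics/p3.png

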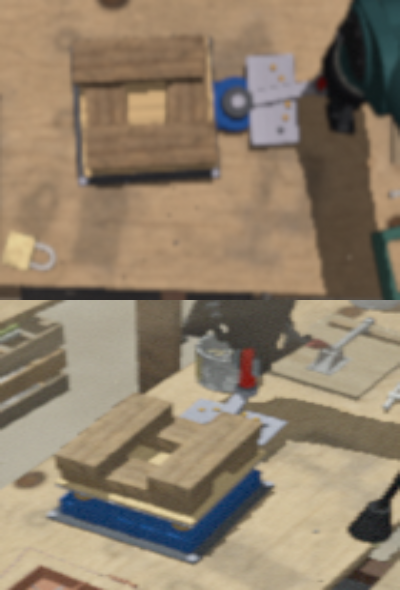

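Run:
```python
from pp import *
P=np.array([.5489,-.1884]); h0=np.array([.497,-.2687])
def est(): 
    s=read_state(); d=s["position"][:2]; return 2*np.arcsin(np.linalg.norm(d-h0)/.2),s
a0=np.radians(-125)+YAW
for q in np.arange(.79,.9,.012):
    movel([*(P+.1*np.array([np.cos(a0+q),np.sin(a0+q)])),.092],velocity=.03); dwell(.15)
    e,s=est(); d=s["position"][:2]-P; print(q.round(3),e.round(3),(np.arctan2(d[1],d[0])-a0).round(3),np.hypot(*d).round(4),s["wrist_force"].round(1))
    if e>.785: break
dwell(.3)
t=read_camera("top")
p=t["pixels"].astype(int); m=(p[...,2]>1.9*p[...,1])&(p[...,2]>1.9*p[...,0])&(p[...,2]>60); k=np.zeros_like(m); k[145:185,310:345]=1
ys,xs=np.nonzero(m&k); print("red",xs.min(),xs.max(),ys.min(),ys.max(),toz(t,(xs.mean(),ys.mean()),.12))
for n in("scene","top"): cv2.imwrite(f"{n}4.png",read_camera(n)["pixels"])
a=cv2.imread("scene4.png")[90:240,200:340]; b=cv2.imread("top4.png")[140:200,270:350]
cv2.imwrite("pics/p4.png",np.vstack([cv2.resize(b,(400,300),interpolation=cv2.INTER_CUBIC),cv2.resize(a,(400,290))]))
s=read_state(); print(s["dq"].round(3),s["gripper_force"],s["clock"])
```

```text
0.79 0.757 0.747 0.1005 [-4.2 -1.3  6.8]
0.802 0.763 0.753 0.1005 [-5.8 -2.5  8.8]
0.814 0.768 0.758 0.1005 [-6.8 -1.7  9.7]
0.826 0.779 0.768 0.1006 [-6.7 -2.2  9.3]
0.838 0.784 0.773 0.1006 [-8.4 -2.2 10.7]
0.85 0.788 0.778 0.1006 [-8.7 -2.6 11.7]
red 327 329 160 163 [ 0.56594264 -0.26648127  0.12      ]
[ 0.     0.001  0.     0.    -0.002 -0.     0.002] 41.97031259536743 32.6583
```

View pics/p4.png

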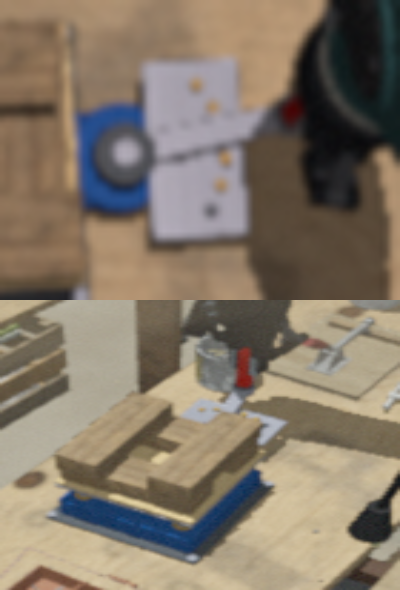

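The arm covers the third brass stud. Studs one and two show at (220,185) and (225,158), and four and five at (212,107) and (195,86). The packing still stands as built, so I'm handing in.

```bash
python3 -c "
from bench import *
print(job_done())"
```

```text
the job is handed in; nothing more can be done
None
```

I handed the job in with both loose blocks bridging the base blocks, the lever held at the third click (estimated 0.78–0.79 rad), and the gripper still on the red handle; no verdict came back.

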